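# Sort the shoe-finishing kits by colour

### The arm

A 6-joint arm with a two-finger parallel gripper is mounted at the origin on the work surface. World frame = base frame: x ahead of the robot, y to its left, z up, the work surface at z = 0. Lengths are in m, angles in rad, forces in N, time in s.
With the tool pointing down it reaches from about 0.375 to 0.9 m from the base axis. Payload 3.1 kg.
Tool frame: the origin (TCP) lies midway between the tips of the shut fingers; the grasp point (between the pads) lies 19 mm behind it; z points along the fingers, y is the line along which they close (so a half turn about z gives the same grasp; the last joint's range is limited). The gripper opens to 87 mm and grips with 3 to 60 N. Pads are 19 mm wide; open, the fingers measure 117 mm over their backs; the gripper's body (75 mm by 190 mm) begins 51 mm behind the grasp point.
Start: joints at [1.022, 0.527, 1.433, -0, 1.181, -0.178], TCP at [0.226, 0.583, 0.223] pointing down, gripper open.
Joint ranges: [-3.08, 3.08], [-0.75, 2.2], [0.22, 2.44], [-1.43, 4.57], [0, 2.65], [-2.85, 2.85]. Speed limits (rad/s): [2.79, 2.79, 3.14, 3.14, 3.14, 3.14].

### API

Orientations are given as a unit quaternion [x, y, z, w].
In Python, from rig import robot gives the robot as it stands. The module is installed in compiled form; this text tells all that it offers.
- The arm moves only by the tool play_rows, never from a script. Its arguments are lists of equal length, an entry for each row: "gripper": the closure, from -1 (fully open) to 1 (shut); "delta_pos": the shift along the tool's x, y, z in cm, a list of three; "turn": the turn, a rotation vector about the tool's x, y, z in rad, a list of three. A call has 1 to 12 rows; each row is the pose to reach, as a shift and turn from the pose commanded when the call began, along the tool's axes at that moment; what a row does not reach only later rows make up. A row lasts 1/8 s, in which the tool goes at most 62.5 mm and 10.7 degrees, less where a joint would pass 70% of its speed; a pose out of reach is approached as far as the arm can. A call with a gripper value outside its range is refused whole. The fingers move at their own pace and stop on an object; "squeeze" is the grip in N (left out, the last holds). Time passes only in rows, so rows that repeat a pose let the fingers close. It gives the time, the measured TCP pose, the force, the opening and the grip force at its end, in the units of the state.
- robot.get_obs(): the state, without advancing time (a new reading comes with each control period).
- robot.camera(name): name is "scene" or "top" or "wrist"; returns a dict with "color" (420x560x3 uint8, red, green, blue), "vfov" (degrees; the focal length in pixels is half the picture's height over the tangent of half this angle, whatever the lens; pixels are square), "cx", "cy" (the principal point, pixels), "R" (3x3) and "t" (3): a world point X has camera coordinates R X + t. Camera axes: x right, y down, z forward; pixel columns grow to the right and rows downward; lengths in m; the calibration is good to about 2 mm. A picture is of the moment at which its call begins. There is no depth.
- robot.hand_in(): hands the job in; it is judged then, once.
The state is a dict: "time": time; "q": joint angles; "joint_velocities": joint speeds; "joint_torque": joint torques, N m; "position": TCP position; "tool_rot": TCP orientation; "ft_force": force on the tool from outside, world axes, zero at the start; "moment": the same for the moment, N m; "grip_width": finger opening in m; "grip_force": force on a finger pad.
Only numpy, scipy, OpenCV 4.12 (cv2) and the standard library are available. Lean on these libraries where they do the work, as an engineer would, in place of code of your own. Each camera call takes 0.05 s, during which the arm holds its last target. There are 200 camera calls.

### The job

Put the two finishing kits away by colour: stand the red-capped and the blue-capped dye bottle in the wide bay, and lay the red-backed and the blue-backed brush bristles down in the narrow slot, of the tray of the same colour. Dye leaks, so keep the bottles upright all the way and set them down gently, without dropping them. Leave the white-capped bottle where it is.

Things in the scene. Friction and masses are not known exactly. Their poses are not given: they have to be found in the camera images.
- red_bottle: Dye bottle: white round body 52 mm in diameter and 72 mm high with a red band round it, short shoulder, red screw cap 35 mm in diameter; 100 mm high in all, about 160 g, standing upright. Origin: centre of its underside; z up through the cap. Belongs to the red kit.
- red_brush: Shoe brush, bristles down: dark bristles (138 x 40 mm, 30 mm high) under a back 150 mm long, 48 mm wide and 28 mm thick (from 30 to 58 mm above the origin), light wood below and painted red on top; about 170 g. Origin: centre of its underside (bristle ends); x along its length, z up through the back.
- red_tray: Red plastic tray, fixed to the bench, 159 mm (its x) by 200 mm (its y), walls and divider 5 mm thick and 32 mm high, floor 5 mm thick. A divider along its y parts it into a narrow slot on the -x side (64 x 190 mm inside) and a wide bay on the +x side (80 x 190 mm inside). Origin: centre of its underside.
- red_tray_slot (a point): Centre of the floor (its upper face) of the red tray's narrow brush slot; axes as the tray's, so y runs along the slot.
- red_tray_bay (a point): Centre of the floor (its upper face) of the red tray's wide bottle bay; axes as the tray's, so y runs along the bay.
- blue_bottle: Dye bottle: white round body 52 mm in diameter and 72 mm high with a blue band round it, short shoulder, blue screw cap 35 mm in diameter; 100 mm high in all, about 160 g, standing upright. Origin: centre of its underside; z up through the cap. Belongs to the blue kit.
- blue_brush: Shoe brush, bristles down: dark bristles (138 x 40 mm, 30 mm high) under a back 150 mm long, 48 mm wide and 28 mm thick (from 30 to 58 mm above the origin), light wood below and painted blue on top; about 170 g. Origin: centre of its underside (bristle ends); x along its length, z up through the back.
- blue_tray: Blue plastic tray, fixed to the bench, 159 mm (its x) by 200 mm (its y), walls and divider 5 mm thick and 32 mm high, floor 5 mm thick. A divider along its y parts it into a narrow slot on the -x side (64 x 190 mm inside) and a wide bay on the +x side (80 x 190 mm inside). Origin: centre of its underside.
- blue_tray_slot (a point): Centre of the floor (its upper face) of the blue tray's narrow brush slot; axes as the tray's, so y runs along the slot.
- blue_tray_bay (a point): Centre of the floor (its upper face) of the blue tray's wide bottle bay; axes as the tray's, so y runs along the bay.
- white_bottle: Dye bottle: white round body 52 mm in diameter and 72 mm high with a white band round it, short shoulder, white screw cap 35 mm in diameter; 100 mm high in all, about 160 g, standing upright. Origin: centre of its underside; z up through the cap. Neutral finish, in neither kit: stays where it is.
There are look-alikes about, which are no part of the job. Leave any green, orange or yellow look-alike of the blue_bottle alone.

How it is judged:
At the end, for the whole second after the job is handed in: Each bottle upright (0.1 rad) on its colour's bay floor, within 18 mm across and 75 mm along of its centre; each brush bristles down on its slot floor, within 12 mm across, 26 mm along, 0.15 rad (heights 6 mm); at rest. White bottle upright, within 30 mm of its start (x of red_bottle in the frame of red_tray_bay between -0.018 and 0.018 m and y of red_bottle in the frame of red_tray_bay between -0.075 and 0.075 m and z of red_bottle in the frame of red_tray_bay between -0.006 and 0.006 m and angle between each of red_bottle, red_brush, blue_bottle, blue_brush, white_bottle's own z axis and vertical below 0.1 rad and linear speed of each of red_bottle, red_brush, blue_bottle, blue_brush below 0.02 m/s and x of red_brush in the frame of red_tray_slot between -0.012 and 0.012 m and y of red_brush in the frame of red_tray_slot between -0.026 and 0.026 m and z of red_brush in the frame of red_tray_slot between -0.006 and 0.006 m and angle between the x axis of red_brush and the y axis of red_tray, either way round below 0.15 rad and x of blue_bottle in the frame of blue_tray_bay between -0.018 and 0.018 m and y of blue_bottle in the frame of blue_tray_bay between -0.075 and 0.075 m and z of blue_bottle in the frame of blue_tray_bay between -0.006 and 0.006 m and x of blue_brush in the frame of blue_tray_slot between -0.012 and 0.012 m and y of blue_brush in the frame of blue_tray_slot between -0.026 and 0.026 m and z of blue_brush in the frame of blue_tray_slot between -0.006 and 0.006 m and angle between the x axis of blue_brush and the y axis of blue_tray, either way round below 0.15 rad and distance of white_bottle from where it was at the start of the episode below 0.03 m); the robot touches nothing.
It fails at once if the red-capped dye bottle is tipped by more than 0.5 rad (angle between red_bottle's own z axis and vertical above 0.5 rad).
It fails at once if the blue-capped dye bottle is tipped by more than 0.5 rad (angle between blue_bottle's own z axis and vertical above 0.5 rad).
It fails at once if the red-capped dye bottle is dropped: it moves faster than 0.5 m/s within 15 mm (or 0.8 m/s within 50 mm) above a tray's bay floor ((horizontal distance between red_bottle and red_tray_bay below 0.09 m or horizontal distance between red_bottle and blue_tray_bay below 0.09 m) and ((height (world z) of red_bottle below 0.02 m and linear speed of red_bottle above 0.5 m/s) or (height (world z) of red_bottle below 0.055 m and linear speed of red_bottle above 0.8 m/s))).
It fails at once if the blue-capped dye bottle is dropped: it moves faster than 0.5 m/s within 15 mm (or 0.8 m/s within 50 mm) above a tray's bay floor ((horizontal distance between blue_bottle and red_tray_bay below 0.09 m or horizontal distance between blue_bottle and blue_tray_bay below 0.09 m) and ((height (world z) of blue_bottle below 0.02 m and linear speed of blue_bottle above 0.5 m/s) or (height (world z) of blue_bottle below 0.055 m and linear speed of blue_bottle above 0.8 m/s))).
It fails at once if the white-capped bottle is knocked over (angle between white_bottle's own z axis and vertical above 0.5 rad).
It also fails if it takes over 72 s, if anything falls off the work surface, if the arm or the gripper's body presses on something with over 40 N, if the wrist force passes 120 N, or if a joint passes its speed limit or range.

## Working session

There is one attempt and no reset: what is moved stays moved. The work goes in short steps, Python scripts to look and compute and a tool call to move; the robot and the scene stay as the last step left them, time stands still between calls to the robot, and variables do not carry over. Pictures are saved under pics/ and viewed, at most 10 in all, crops included, and the job is handed in when it is done.

Besides the shell and the picture viewer there is one more tool, called after ">>>" as name(argument=value, ...), one argument or row to a line, values as JSON. play_rows: Moves the arm, as the interface text tells. Its arguments: {"type":"object","properties":{"gripper":{"type":"array","items":{"type":"number"}},"delta_pos":{"type":"array","items":{"type":"array","items":{"type":"number"}}},"turn":{"type":"array","items":{"type":"array","items":{"type":"number"}}},"squeeze":{"type":"number"}},"required":["gripper","delta_pos","turn"]}

```bash
mkdir -p pics
python3 - <<'E'
from rig import robot
import cv2,pickle
o=robot.get_obs();print({k:o[k] for k in('time','q','position','tool_rot','ft_force','grip_width')})
d={}
for n in('scene','top','wrist'):
    c=robot.camera(n);d[n]=c
    print(n,c['vfov'],c['cx'],c['cy'],c['R'].tolist() if hasattr(c['R'],'tolist') else c['R'],c['t'])
pickle.dump(d,open('c0.pkl','wb'))
for n in('scene','top'): cv2.imwrite(f'pics/{n}0.png',d[n]['color'][:,:,::-1])
E
```

```text
{'time': 0.0, 'q': array([ 1.02249569e+00,  5.28466063e-01,  1.43388297e+00, -1.22102811e-05,
        1.18136980e+00, -1.78498994e-01]), 'position': array([0.22549014, 0.58213828, 0.22157783]), 'tool_rot': array([ 1.83846659e-01,  9.82954361e-01, -9.95672406e-04, -3.72603588e-04]), 'ft_force': array([-0.45100818, -0.58794428, -0.02272335]), 'grip_width': 0.0868660960014286}
scene 53.31606853817232 281.65626267943367 204.52869994515322 [[0.3558907970644675, 0.9344458736185433, -0.012355154474765484], [0.5381725710014953, -0.2157397255312826, -0.814755579698186], [-0.7640104870919366, 0.28331480742270454, -0.5796729211448276]] [-0.18489146 -0.23047479  1.37292968]
top 47.10278171062633 275.77893413753526 210.85339201269454 [[-0.013495306748753447, -0.9999086366335354, -0.0007714152071568613], [-0.999147400290271, 0.013515128682126332, -0.039010431808662746], [0.039017293460077526, 0.0002442997551158793, -0.9992385056275003]] [0.01434388 0.47422247 1.07922979]
wrist 65.33411883803056 282.65752672918285 209.03190953239923 [[0.3617414843323913, 0.9322736637886322, -0.0029856857035661264], [0.8960421695444066, -0.34679514790139565, 0.27720309484239786], [0.2573937235271144, -0.10295115928522264, -0.9608067078713999]] [-0.62342646 -0.03288775  0.39249314]
```

View pics/scene0.png

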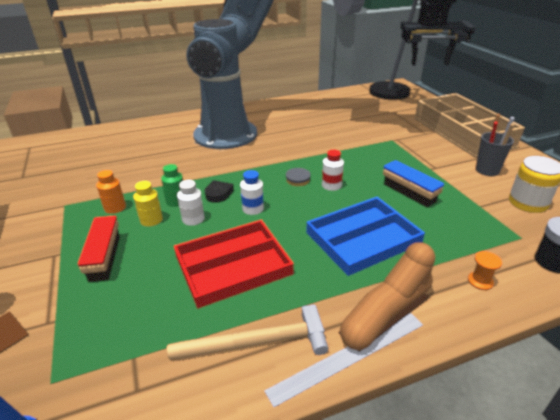

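View pics/top0.png

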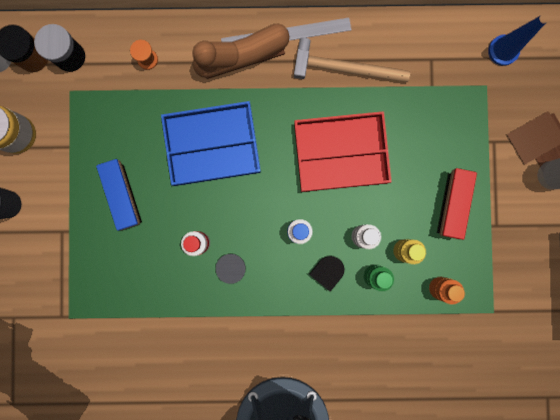

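Both views show the red kit: the red tray (top ~(343,152)), brush (457,204) and bottle cap (193,244). The blue tray is at (211,144), its brush at (118,195) and its cap at (300,232). The white bottle is at (368,237). In both trays the narrow slot is on the robot side.

```bash
cat > h.py <<'E'
import numpy as np,cv2
def K(c): return c['color'].shape[0]/2/np.tan(np.radians(c['vfov'])/2)
def ray(c,p):
    R=np.array(c['R']);t=np.array(c['t']);f=K(c)
    d=R.T@np.array([(p[0]-c['cx'])/f,(p[1]-c['cy'])/f,1]);return -R.T@t,d/np.linalg.norm(d)
def plane(c,p,z): o,d=ray(c,p);return o+d*(z-o[2])/d[2]
def tri(c1,p1,c2,p2):
    o1,d1=ray(c1,p1);o2,d2=ray(c2,p2)
    s=np.linalg.lstsq(np.c_[d1,-d2],o2-o1,rcond=None)[0]
    a,b=o1+s[0]*d1,o2+s[1]*d2;return (a+b)/2,np.linalg.norm(a-b)
def proj(c,X): 
    v=np.array(c['R'])@X+np.array(c['t']);return np.array([c['cx'],c['cy']])+K(c)*v[:2]/v[2]
def mask(c,col,smin=130,vmin=50):
    h=cv2.cvtColor(np.ascontiguousarray(c['color']),cv2.COLOR_RGB2HSV)
    H,S,V=h[...,0],h[...,1],h[...,2]
    hm=((H<6)|(H>172)) if col=='red' else ((H>105)&(H<125))
    return (hm&(S>smin)&(V>vmin)).astype(np.uint8)*255
def blobs(m,amin=40):
    cs,_=cv2.findContours(m,cv2.RETR_EXTERNAL,cv2.CHAIN_APPROX_NONE)
    return sorted([k for k in cs if cv2.contourArea(k)>amin],key=cv2.contourArea,reverse=True)
E
python3 - <<'E'
import pickle;from h import *
np.set_printoptions(precision=3,suppress=True)
d=pickle.load(open('c0.pkl','rb'))
for n in('top','scene'):
    c=d[n];print(n,'cam at',ray(c,(0,0))[0])
    for col in('red','blue'):
        for k in blobs(mask(c,col)):
            r=cv2.minAreaRect(k);x=cv2.boundingRect(k)
            print(col,cv2.contourArea(k),np.round(r[0],1),np.round(r[1],1),round(r[2],1),x)
S=[]
for n,b in(('top',(60,80,440,245)),('scene',(60,130,420,180))):
    x,y,w,h=b;S.append(cv2.resize(d[n]['color'][y:y+h,x:x+w,::-1],(800,int(800*h/w)),interpolation=cv2.INTER_CUBIC))
cv2.imwrite('pics/topz.png',S[0])
E
```

```text
top cam at [0.432 0.008 1.097]
red 6286.5 [342.2 151.4] [71.6 90.2] 84.3 (295, 112, 96, 80)
red 1436.0 [459.1 203.6] [22.3 68.6] 10.8 (443, 169, 34, 70)
red 187.0 [191.  243.5] [15. 16.] 90.0 (183, 236, 17, 16)
blue 6328.5 [210.1 143.1] [72.1 90.2] 81.3 (161, 101, 99, 85)
blue 1423.5 [116.5 194.3] [69. 22.] 72.2 (96, 159, 41, 72)
blue 1105.5 [517.9  42.8] [29.1 61.7] 63.4 (489, 18, 55, 47)
blue 173.5 [300.5 231.5] [15. 15.] 90.0 (293, 224, 16, 16)
scene cam at [ 1.239 -0.266  0.606]
red 6079.5 [234.3 259.4] [ 65.1 106.5] 70.7 (175, 221, 118, 86)
red 1060.5 [ 98.2 240.9] [23.6 57.5] 19.4 (79, 216, 37, 50)
red 91.0 [331.9 178.3] [16.4  7.7] 3.8 (324, 174, 17, 9)
red 88.5 [333.5 154.5] [ 9. 11.] 90.0 (328, 150, 12, 10)
red 48.5 [493.5 131.3] [ 3.9 20.6] 14.9 (490, 121, 8, 21)
blue 5071.0 [365.2 231.9] [ 64.5 106.2] 66.8 (307, 198, 117, 77)
blue 600.5 [413.2 175.6] [60.1 12.4] 25.5 (384, 161, 59, 31)
blue 268.5 [ 17.  408.5] [34. 21.] 0.0 (0, 398, 35, 22)
blue 123.5 [250.5 176.5] [11. 13.] 90.0 (244, 171, 14, 12)
blue 109.0 [252.1 201.3] [ 9.6 19.8] 87.0 (242, 196, 21, 11)
```

View pics/topz.png

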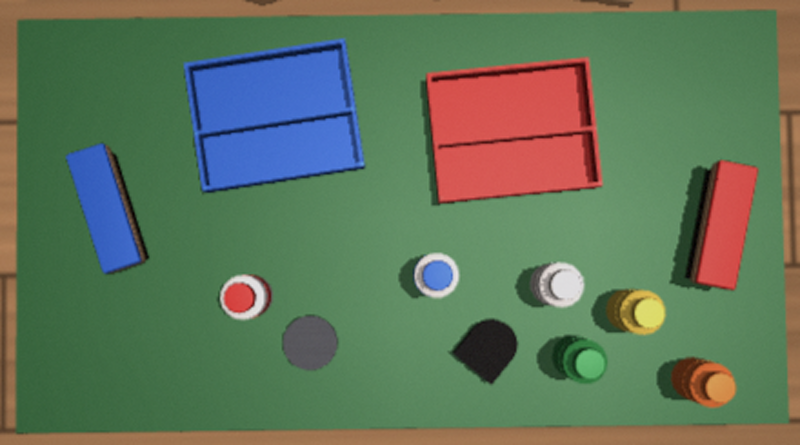

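```bash
cat > m.py <<'E'
import pickle;from h import *
np.set_printoptions(precision=4,suppress=True)
d=pickle.load(open('c0.pkl','rb'));T,S=d['top'],d['scene']
def cen(k): m=cv2.moments(k);return np.array([m['m10'],m['m01']])/m['m00']
def pick(c,col,p): return min(blobs(mask(c,col)),key=lambda k:np.hypot(*(cen(k)-p)))
for nm,col,pt,ps in(('red_cap','red',(191,243),(333,154)),('blue_cap','blue',(300,231),(250,176))):
    kt=pick(T,col,pt);ks=pick(S,col,ps)
    X,e=tri(T,cen(kt),S,cen(ks));print(nm,'tri',X,'gap',e,'on z=.1',plane(T,cen(kt),.1))
def quad(k):
    # four side lines: fit to the contour points near each side of the hull's best 4-gon
    q=cv2.boxPoints(cv2.minAreaRect(k)); P=k[:,0].astype(float);L=[]
    for i in range(4):
        a,b=q[i],q[(i+1)%4];u=(b-a)/np.linalg.norm(b-a);n=np.array([-u[1],u[0]])
        s=(P-a)@u;dd=(P-a)@n;w=np.linalg.norm(b-a)
        sel=P[(abs(dd)<5)&(s>.1*w)&(s<.9*w)]
        vx,vy,x,y=cv2.fitLine(sel.astype(np.float32),cv2.DIST_HUBER,0,.01,.01).ravel();L.append((np.array([x,y]),np.array([vx,vy])))
    return L
def isect(l,m): s=np.linalg.solve(np.c_[l[1],-m[1]],m[0]-l[0]);return l[0]+s[0]*l[1]
for nm,col,pt in(('red_brush','red',(459,203)),('blue_brush','blue',(116,194))):
    L=quad(pick(T,col,pt));C=np.array([plane(T,isect(L[i],L[(i+1)%4]),.058) for i in range(4)])
    e=np.diff(np.r_[C,C[:1]],axis=0);l=np.linalg.norm(e,axis=1);i=np.argmax(l);u=e[i]/l[i]
    print(nm,'centre',C.mean(0),'sides',l,'axis deg',np.degrees(np.arctan2(u[1],u[0]))%180)
    # height check: corners in scene, by matching extreme points
    print('  scene px of centre at .058',proj(S,C.mean(0)),'corners',np.round([proj(S,x) for x in C]).tolist(),'mask cen',cen(pick(S,col,proj(S,C.mean(0)))))
    print('  tri centre',tri(T,cen(pick(T,col,pt)),S,cen(pick(S,col,proj(S,C.mean(0))))))
N=ray(T,(0,0))[0][:2]
for nm,col,pt in(('red_tray','red',(342,151)),('blue_tray','blue',(210,143))):
    L=quad(pick(T,col,pt)); c0=plane(T,pt,.016)[:2]; W=[]
    for p,v in L:
        a,b=[plane(T,p+s*v,0)[:2] for s in(-20,20)]
        n=np.array([-(b-a)[1],(b-a)[0]]);n/=np.linalg.norm(n)
        if (a-c0)@n<0:n=-n
        z=0. if (N-a)@n>0 else .032   # camera sees the outer face -> outline is its foot
        a,b=[plane(T,p+s*v,z)[:2] for s in(-20,20)];W.append((a,(b-a)/np.linalg.norm(b-a),z))
    C=np.array([isect(W[i],W[(i+1)%4]) for i in range(4)])
    e=np.diff(np.r_[C,C[:1]],axis=0);l=np.linalg.norm(e,axis=1)
    i=np.argmax(l);ax=[e[j]/l[j] for j in range(4)];ax=[a if a[1]>0 else -a for j,a in enumerate(ax) if l[j]>.18]
    y=np.mean(ax,0);y/=np.linalg.norm(y);x=np.array([y[1],-y[0]]);o=C.mean(0)
    print(nm,'centre',o,'sides',l,[w[2] for w in W],'x dir deg',np.degrees(np.arctan2(x[1],x[0])))
    print('  slot',o+x*(-79.5+5+32)*.001,'bay',o+x*(79.5-5-40)*.001)
    cs=pick(S,col,proj(S,np.r_[o,.03]))
    print('  rim corners -> scene',np.round([proj(S,np.r_[q,.032]) for q in C]).tolist(),'scene 4-gon',cv2.approxPolyDP(cv2.convexHull(cs),4,True)[:,0].tolist())
E
python3 m.py
```

```text
red_cap tri [0.4055 0.1849 0.0919] gap 0.0005205265439955895 on z=.1 [0.4057 0.1832 0.1   ]
blue_cap tri [ 0.4282 -0.0424  0.0923] gap 0.0006911626654241668 on z=.1 [ 0.4281 -0.0423  0.1   ]
red_brush centre [ 0.4831 -0.3882  0.058 ] sides [0.0458 0.1461 0.0457 0.1471] axis deg 167.7126342102173
  scene px of centre at .058 [ 98.6209 236.614 ] corners [[103.0, 259.0], [78.0, 262.0], [95.0, 217.0], [116.0, 214.0]] mask cen [ 97.5653 241.115 ]
  tri centre (array([ 0.4834, -0.3925,  0.0475]), np.float64(0.0007168708169581575))
blue_brush centre [0.5134 0.3519 0.058 ] sides [0.1474 0.0453 0.1478 0.0451] axis deg 17.558653857080536
  scene px of centre at .058 [411.9094 173.6274] corners [[431.0, 189.0], [383.0, 165.0], [394.0, 160.0], [443.0, 183.0]] mask cen [413.899  175.6786]
  tri centre (array([0.5147, 0.3558, 0.0513]), np.float64(0.00394730584891938))
red_tray centre [ 0.6053 -0.142 ] sides [0.1557 0.1958 0.1551 0.1963] [0.032, 0.032, 0.0, 0.0] x dir deg 4.875583934105462
  slot [ 0.563  -0.1456] bay [ 0.6397 -0.1391]
  rim corners -> scene [[195.0, 296.0], [174.0, 245.0], [260.0, 220.0], [291.0, 262.0]] scene 4-gon [[261, 221], [292, 263], [292, 272], [198, 306], [175, 246]]
blue_tray centre [0.6284 0.1522] sides [0.1553 0.1974 0.1555 0.1974] [0.032, 0.0, 0.0, 0.032] x dir deg 8.001057618628902
  slot [0.5863 0.1463] bay [0.6626 0.1571]
  rim corners -> scene [[349.0, 264.0], [307.0, 222.0], [377.0, 197.0], [423.0, 232.0]] scene 4-gon [[423, 232], [421, 240], [348, 274], [308, 233], [307, 223], [378, 198]]
```

```bash
cat > go.py <<'E'
import sys;from rig import robot;import numpy as np
from scipy.spatial.transform import Rotation as R
def go(x,y,z,yaw):
    o=robot.get_obs();r=R.from_quat(o['tool_rot']);M=r.as_matrix()
    a=np.radians(yaw);Y=np.array([np.cos(a),np.sin(a),0]);Z=np.array([0,0,-1.]);T=np.c_[np.cross(Y,Z),Y,Z]
    print('t',o['time'],'pos',o['position'].round(4),'yaw',np.degrees(np.arctan2(M[1,1],M[0,1])).round(2),'w',o['grip_width'],'gf',o['grip_force'],'q6',np.degrees(o['q'][5]).round(1))
    print('delta cm',(M.T@(np.array([x,y,z])-o['position'])*100).round(2),'turn',R.from_matrix(M.T@T).as_rotvec().round(4))
if __name__=='__main__': go(*map(float,sys.argv[1:5]))
E
python3 go.py .5134 .3519 .20 107.6
```

```text
t 0.15 pos [0.2256 0.5823 0.2218] yaw 68.81 w 0.08743036237143496 gf 0.0 q6 -10.2
delta cm [-35.16 -11.08   2.19] turn [-0.0014 -0.0008 -0.677 ]
```

>>> play_rows(
  gripper=[-1, -1, -1, -1, -1, -1, -1, -1, -1, -1],
  delta_pos=[
    [-35.2, -11.1, 2.2],
    [-35.2, -11.1, 2.2],
    [-35.2, -11.1, 2.2],
    [-35.2, -11.1, 2.2],
    [-35.2, -11.1, 2.2],
    [-35.2, -11.1, 2.2],
    [-35.2, -11.1, 2.2],
    [-35.2, -11.1, 2.2],
    [-35.2, -11.1, 2.2],
    [-35.2, -11.1, 2.2],
  ],
  turn=[
    [0, 0, -0.677],
    [0, 0, -0.677],
    [0, 0, -0.677],
    [0, 0, -0.677],
    [0, 0, -0.677],
    [0, 0, -0.677],
    [0, 0, -0.677],
    [0, 0, -0.677],
    [0, 0, -0.677],
    [0, 0, -0.677],
  ],
)

```text
time: 1.4
position: [0.5125, 0.3532, 0.2007]
tool_rot: [-0.154, 0.988, 0.0, -0.0]
ft_force: [-0.3, 0.0, -0.3]
grip_width: 0.0871
grip_force: 0.0
```

```bash
cat > wq.py <<'E'
# wrist look at a brush: quad of its top, height from triangulating corners against the top view
import sys;from m import *;from rig import robot
def look(col,name,pt):
    c=robot.camera('wrist');pickle.dump(c,open(name+'.pkl','wb'));cv2.imwrite(f'pics/{name}.png',c['color'][:,:,::-1])
    k=blobs(mask(c,col,110,60))[0]
    print('wrist area',cv2.contourArea(k),cv2.boundingRect(k))
    def corners(c,k,z=.058):
        L=quad(k);return [isect(L[i],L[(i+1)%4]) for i in range(4)]
    A=corners(c,k);B=corners(T,pick(T,col,pt))
    WA=np.array([plane(c,p,.058) for p in A]);ctr=WA.mean(0)
    e=np.diff(np.r_[WA,WA[:1]],axis=0);l=np.linalg.norm(e,axis=1);u=e[np.argmax(l)]
    print('wrist centre',ctr,'sides',l,'axis',np.degrees(np.arctan2(u[1],u[0]))%180)
    for p,w in zip(A,WA):
        q=min(B,key=lambda q:np.linalg.norm(plane(T,q,.058)-w));print(' tri',*tri(c,p,T,q))
if __name__=='__main__': look(sys.argv[1],sys.argv[2],tuple(map(float,sys.argv[3:5])))
E
python3 wq.py blue wb 116 194 | grep -v scene | tail -6; python3 go.py .5134 .3519 .20 107.6
```

```text
wrist area 17470.5 (0, 146, 180, 136)
wrist centre [0.5957 0.1788 0.058 ] sides [0.1643 0.1127 0.1753 0.139 ] axis 106.60146428939846
 tri [0.4591 0.2518 0.2671] 0.02729592520176935
 tri [0.4662 0.279  0.1914] 0.041780933147227375
 tri [0.562  0.3014 0.1865] 0.022816360829765493
 tri [0.5373 0.2679 0.2717] 0.04687389606459943
t 1.45 pos [0.5127 0.3531 0.2007] yaw 107.73 w 0.0869863990435477 gf 0.0 q6 -83.4
delta cm [-0.03 -0.14  0.07] turn [ 0.0001 -0.0001  0.0022]
```

View pics/wb.png

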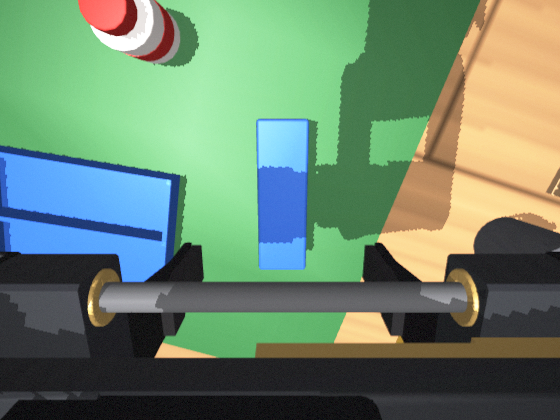

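The blue brush is fully in view at (282,195), spanning x 257-308 and y 119-269, parallel to the fingers. The tray is at the left.

```bash
sed -i "s/k=blobs(mask(c,col,110,60))\[0\]/k=min(blobs(cv2.morphologyEx(mask(c,col,90,60),cv2.MORPH_CLOSE,np.ones((5,5),np.uint8)),2000),key=lambda k:np.hypot(*(cen(k)-(282,195))))/; s/c=robot.camera('wrist');/c=pickle.load(open(name+'.pkl','rb')) if len(sys.argv)>5 else robot.camera('wrist');/" wq.py
python3 wq.py blue wb 116 194 f| tail -6
```

```text
wrist area 7150.5 (256, 119, 53, 150)
wrist centre [0.5131 0.353  0.058 ] sides [0.147  0.0459 0.147  0.046 ] axis 17.67514796734909
 tri [0.4363 0.353  0.0527] 0.000526478051523607
 tri [0.5783 0.3981 0.0528] 0.0006543403960410837
 tri [0.5905 0.3533 0.0568] 0.0007310154178088107
 tri [0.4499 0.3086 0.0555] 0.00045281832728063446
```

>>> play_rows(
  gripper=[-1, -1, -1, -1, -1, -1, 1, 1, 1, 1, 1, 1],
  delta_pos=[
    [0, 0, 6],
    [0, 0, 12],
    [0, 0, 15],
    [0, 0, 16.8],
    [0, 0, 16.8],
    [0, 0, 16.8],
    [0, 0, 16.8],
    [0, 0, 16.8],
    [0, 0, 16.8],
    [0, 0, 16.8],
    [0, 0, 16.8],
    [0, 0, 16.8],
  ],
  turn=[
    [0, 0, 0],
    [0, 0, 0],
    [0, 0, 0],
    [0, 0, 0],
    [0, 0, 0],
    [0, 0, 0],
    [0, 0, 0],
    [0, 0, 0],
    [0, 0, 0],
    [0, 0, 0],
    [0, 0, 0],
    [0, 0, 0],
  ],
  squeeze=25,
)

```text
time: 2.95
position: [0.5139, 0.3521, 0.0326]
tool_rot: [-0.153, 0.988, 0.0, 0.0]
ft_force: [0.1, 0.9, 1.9]
grip_width: 0.0479
grip_force: 25.0
```

```bash
python3 go.py .5863 .1463 .15 8
```

```text
t 2.95 pos [0.5139 0.3521 0.0326] yaw 107.59 w 0.047871083703101454 gf 24.99996169935912 q6 -83.5
delta cm [ -0.68 -21.8  -11.74] turn [ 2.0000e-04 -1.0000e-04  1.7382e+00]
```

>>> play_rows(
  gripper=[1, 1, 1, 1, 1, 1, 1, 1, 1, 1, 1, 1],
  delta_pos=[
    [0, 0, -6],
    [0, 0, -11.8],
    [-0.2, -4, -11.8],
    [-0.2, -8, -11.8],
    [-0.4, -12, -11.8],
    [-0.5, -16, -11.8],
    [-0.6, -19, -11.8],
    [-0.7, -21.8, -11.8],
    [-0.7, -21.8, -11.8],
    [-0.7, -21.8, -11.8],
    [-0.7, -21.8, -11.8],
    [-0.7, -21.8, -11.8],
  ],
  turn=[
    [0, 0, 0],
    [0, 0, 0.18],
    [0, 0, 0.36],
    [0, 0, 0.54],
    [0, 0, 0.72],
    [0, 0, 0.9],
    [0, 0, 1.08],
    [0, 0, 1.26],
    [0, 0, 1.44],
    [0, 0, 1.6],
    [0, 0, 1.738],
    [0, 0, 1.738],
  ],
)

```text
time: 4.45
position: [0.5861, 0.1462, 0.15]
tool_rot: [0.655, 0.755, -0.0, -0.0]
ft_force: [0.2, -0.2, 0.1]
grip_width: 0.0477
grip_force: 25.0
```

```bash
python3 go.py .5863 .1463 .0385 8
python3 - <<'E'
from rig import robot;import cv2,pickle
d={n:robot.camera(n) for n in('wrist','scene')}
pickle.dump(d,open('c1.pkl','wb'));import numpy as np
w=d['wrist']['color'];s=d['scene']['color']
cv2.imwrite('pics/p1.png',cv2.resize(np.hstack([w,s])[:,:,::-1],(800,300),interpolation=cv2.INTER_AREA))
E
```

```text
t 4.45 pos [0.5861 0.1462 0.15  ] yaw 8.11 w 0.04773526364034769 gf 25.000781533308327 q6 -4.7
delta cm [1.000e-02 4.000e-02 1.115e+01] turn [-0.0012  0.      0.002 ]
```

View pics/p1.png

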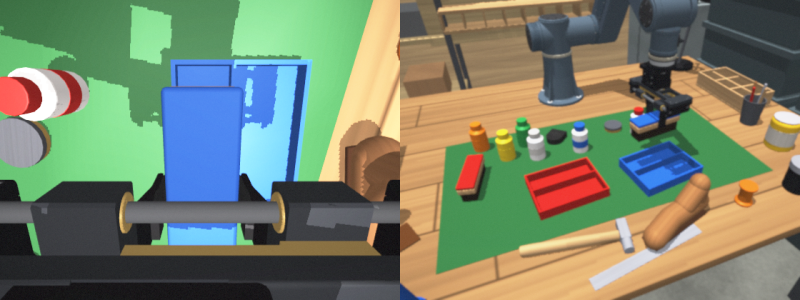

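The brush is held, lined up with the slot and clear of the walls.

>>> play_rows(
  gripper=[1, 1, 1, 1, 1, 1, -0.5, -0.5, -0.5, -0.5, -0.5, -1],
  delta_pos=[
    [0, 0, 4],
    [0, 0, 8],
    [0, 0, 10],
    [0, 0, 11.2],
    [0, 0, 11.2],
    [0, 0, 11.2],
    [0, 0, 11.2],
    [0, 0, 11.2],
    [0, 0, 11.2],
    [0, 0, 7],
    [0, 0, 1],
    [0, 0, -5],
  ],
  turn=[
    [0, 0, 0],
    [0, 0, 0],
    [0, 0, 0],
    [0, 0, 0],
    [0, 0, 0],
    [0, 0, 0],
    [0, 0, 0],
    [0, 0, 0],
    [0, 0, 0],
    [0, 0, 0],
    [0, 0, 0],
    [0, 0, 0],
  ],
)

```text
time: 6.05
position: [0.5862, 0.1463, 0.202]
tool_rot: [0.656, 0.755, -0.0, -0.0]
ft_force: [1.2, 0.1, 0.5]
grip_width: 0.0694
grip_force: 0.0
```

```bash
python3 go.py .4831 -.3882 .2 77.7
```

```text
t 6.05 pos [0.5862 0.1463 0.202 ] yaw 8.02 w 0.06943984819123523 gf 0.0 q6 -4.6
delta cm [-51.49 -17.66   0.21] turn [-6.0000e-04 -5.0000e-04 -1.2161e+00]
```

>>> play_rows(
  gripper=[-1, -1, -1, -1, -1, -1, -1, -1, -1, -1, -1, -1],
  delta_pos=[
    [-6, -2, 0.2],
    [-12, -4, 0.2],
    [-18, -6, 0.2],
    [-24, -8, 0.2],
    [-30, -10, 0.2],
    [-36, -12, 0.2],
    [-42, -14, 0.2],
    [-47, -16, 0.2],
    [-51.5, -17.7, 0.2],
    [-51.5, -17.7, 0.2],
    [-51.5, -17.7, 0.2],
    [-51.5, -17.7, 0.2],
  ],
  turn=[
    [0, 0, -0.15],
    [0, 0, -0.3],
    [0, 0, -0.45],
    [0, 0, -0.6],
    [0, 0, -0.75],
    [0, 0, -0.9],
    [0, 0, -1.05],
    [0, 0, -1.216],
    [0, 0, -1.216],
    [0, 0, -1.216],
    [0, 0, -1.216],
    [0, 0, -1.216],
  ],
)

```text
time: 7.55
position: [0.4833, -0.3867, 0.1985]
tool_rot: [0.106, 0.994, 0.0, -0.0]
ft_force: [0.4, -0.2, 0.0]
grip_width: 0.0871
grip_force: 0.0
```

```bash
python3 wq.py red wr 459 203 | tail -6;python3 go.py .4831 -.3882 .032 77.7
python3 - <<'E'
from rig import robot;import sys;sys.argv=['x'];import contextlib,io
with contextlib.redirect_stdout(io.StringIO()): from m import *
import pickle
c=robot.camera('top');pickle.dump(c,open('c2.pkl','wb'));cv2.imwrite('pics/top2.png',c['color'][60:330,60:500,::-1])
E
```

```text
wrist area 7240.5 (255, 119, 52, 152)
wrist centre [ 0.4836 -0.389   0.058 ] sides [0.1488 0.046  0.1465 0.0457] axis 167.5178241944269
 tri [ 0.4159 -0.3505  0.0568] 0.0005171881092579626
 tri [ 0.5601 -0.382   0.0589] 0.002198818282994683
 tri [ 0.5503 -0.4272  0.0565] 0.0008325161851671097
 tri [ 0.407  -0.3955  0.0567] 0.00019445661507913427
t 7.6 pos [ 0.4835 -0.3867  0.1986] yaw 77.8 w 0.08707100526555259 gf 0.0 q6 -126.8
delta cm [-0.   -0.17 16.66] turn [ 0.0006 -0.0004  0.0017]
```

View pics/top2.png

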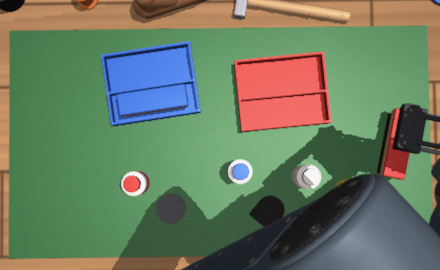

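The blue brush lies in its slot (crop ~(152,100)). The red brush's height comes out at 0.057 m, as it should.

>>> play_rows(
  gripper=[-1, -1, -1, -1, -1, -1, 1, 1, 1, 1, 1, 1],
  delta_pos=[
    [0, -0.2, 6],
    [0, -0.2, 12],
    [0, -0.2, 15],
    [0, -0.2, 16.6],
    [0, -0.2, 16.6],
    [0, -0.2, 16.6],
    [0, -0.2, 16.6],
    [0, -0.2, 16.6],
    [0, -0.2, 16.6],
    [0, -0.2, 16.6],
    [0, -0.2, 16.6],
    [0, -0.2, 16.6],
  ],
  turn=[
    [0, 0, 0],
    [0, 0, 0],
    [0, 0, 0],
    [0, 0, 0],
    [0, 0, 0],
    [0, 0, 0],
    [0, 0, 0],
    [0, 0, 0],
    [0, 0, 0],
    [0, 0, 0],
    [0, 0, 0],
    [0, 0, 0],
  ],
  squeeze=25,
)

```text
time: 9.15
position: [0.4826, -0.3899, 0.0326]
tool_rot: [0.107, 0.994, 0.0, -0.0]
ft_force: [0.8, 1.0, 2.2]
grip_width: 0.0479
grip_force: 25.0
```

```bash
python3 go.py .563 -.1456 .15 4.9
```

```text
t 9.15 pos [ 0.4826 -0.3899  0.0326] yaw 77.68 w 0.04786004711297682 gf 24.99925215030089 q6 -126.9
delta cm [ -2.64  25.59 -11.72] turn [ 3.0000e-04 -7.0000e-04  1.2703e+00]
```

>>> play_rows(
  gripper=[1, 1, 1, 1, 1, 1, 1, 1, 1, 1, 1, 1],
  delta_pos=[
    [0, 0, -6],
    [0, 0, -11.7],
    [-0.4, 4, -11.7],
    [-0.9, 9, -11.7],
    [-1.4, 14, -11.7],
    [-1.9, 18, -11.7],
    [-2.3, 22, -11.7],
    [-2.6, 25.6, -11.7],
    [-2.6, 25.6, -11.7],
    [-2.6, 25.6, -11.7],
    [-2.6, 25.6, -11.7],
    [-2.6, 25.6, -11.7],
  ],
  turn=[
    [0, 0, 0],
    [0, 0, 0.15],
    [0, 0, 0.3],
    [0, 0, 0.46],
    [0, 0, 0.62],
    [0, 0, 0.78],
    [0, 0, 0.94],
    [0, 0, 1.1],
    [0, 0, 1.27],
    [0, 0, 1.27],
    [0, 0, 1.27],
    [0, 0, 1.27],
  ],
)

```text
time: 10.65
position: [0.5625, -0.1463, 0.1494]
tool_rot: [0.676, 0.737, -0.0, -0.0]
ft_force: [1.0, -0.5, -2.0]
grip_width: 0.0473
grip_force: 25.0
```

```bash
python3 go.py .563 -.1456 .0385 4.9
```

```text
t 10.65 pos [ 0.5625 -0.1463  0.1494] yaw 4.95 w 0.047272386677115974 gf 24.999481178820133 q6 -30.5
delta cm [ 0.06  0.06 11.09] turn [-0.0002 -0.      0.0008]
```

>>> play_rows(
  gripper=[1, 1, 1, 1, 1, 1, -0.5, -0.5, -0.5, -0.5, -0.5, -1],
  delta_pos=[
    [0, 0, 4],
    [0, 0, 8],
    [0, 0, 10],
    [0, 0, 11.1],
    [0, 0, 11.1],
    [0, 0, 11.1],
    [0, 0, 11.1],
    [0, 0, 11.1],
    [0, 0, 11.1],
    [0, 0, 7],
    [0, 0, 1],
    [0, 0, -5],
  ],
  turn=[
    [0, 0, 0],
    [0, 0, 0],
    [0, 0, 0],
    [0, 0, 0],
    [0, 0, 0],
    [0, 0, 0],
    [0, 0, 0],
    [0, 0, 0],
    [0, 0, 0],
    [0, 0, 0],
    [0, 0, 0],
    [0, 0, 0],
  ],
)

```text
time: 12.15
position: [0.5624, -0.1456, 0.2011]
tool_rot: [0.676, 0.737, -0.0, -0.0]
ft_force: [0.7, 0.3, -0.2]
grip_width: 0.0695
grip_force: 0.0
```

```bash
python3 go.py .4055 .184 .2 94.9
```

```text
t 12.15 pos [ 0.5624 -0.1456  0.2011] yaw 4.93 w 0.06949944061650393 gf 0.0 q6 -30.5
delta cm [ 34.18 -12.8    0.12] turn [-2.0000e-04 -7.0000e-04 -1.5703e+00]
```

>>> play_rows(
  gripper=[-1, -1, -1, -1, -1, -1, -1, -1, -1, -1, -1, -1],
  delta_pos=[
    [5, -2, 0.1],
    [10, -4, 0.1],
    [15, -6, 0.1],
    [20, -8, 0.1],
    [25, -9.5, 0.1],
    [30, -11.5, 0.1],
    [34.2, -12.8, 0.1],
    [34.2, -12.8, 0.1],
    [34.2, -12.8, 0.1],
    [34.2, -12.8, 0.1],
    [34.2, -12.8, 0.1],
    [34.2, -12.8, 0.1],
  ],
  turn=[
    [0, 0, -0.16],
    [0, 0, -0.32],
    [0, 0, -0.48],
    [0, 0, -0.64],
    [0, 0, -0.8],
    [0, 0, -0.96],
    [0, 0, -1.12],
    [0, 0, -1.28],
    [0, 0, -1.44],
    [0, 0, -1.57],
    [0, 0, -1.57],
    [0, 0, -1.57],
  ],
)

```text
time: 13.65
position: [0.4057, 0.184, 0.1986]
tool_rot: [-0.042, 0.999, 0.0, 0.0]
ft_force: [-0.0, -0.5, -0.4]
grip_width: 0.0873
grip_force: 0.0
```

```bash
cat > wc.py <<'E'
import sys,contextlib,io
with contextlib.redirect_stdout(io.StringIO()): from m import *
from rig import robot
col,name,x,y=sys.argv[1],sys.argv[2],float(sys.argv[3]),float(sys.argv[4])
c=robot.camera('wrist');cv2.imwrite(f'pics/{name}.png',c['color'][:,:,::-1])
e=proj(c,np.array([x,y,.1]));print('expected px',e)
for k in blobs(mask(c,col,110,60),200):
    if np.hypot(*(cen(k)-e))<90: print(cen(k),cv2.contourArea(k),cv2.boundingRect(k),'on .1',plane(c,cen(k),.1))
k=pick(T,col,proj(T,np.array([x,y,.1])));kw=min(blobs(mask(c,col,110,60),200),key=lambda k:np.hypot(*(cen(k)-e)))
print('tri',tri(c,cen(kw),T,cen(k)))
E
python3 wc.py red wrb .4055 .184; python3 go.py .4055 .184 .045 94.9
```

```text
expected px [282.629  210.4419]
[283.6584 208.6729] 1303.0 (264, 187, 41, 43) on .1 [0.4039 0.1847 0.1   ]
tri (array([0.4056, 0.1846, 0.0935]), np.float64(0.0006105934363863554))
t 13.7 pos [0.4058 0.184  0.1986] yaw 94.79 w 0.08734605898435359 gf 0.0 q6 -84.8
delta cm [ 0.03  0.   15.36] turn [-0.      0.0001 -0.0019]
```

>>> play_rows(
  gripper=[-1, -1, -1, -1, -1, -1, 1, 1, 1, 1, 1, 1],
  delta_pos=[
    [0.1, 0, 5],
    [0.1, 0, 10],
    [0.1, 0, 13],
    [0.1, 0, 15.3],
    [0.1, 0, 15.3],
    [0.1, 0, 15.3],
    [0.1, 0, 15.3],
    [0.1, 0, 15.3],
    [0.1, 0, 15.3],
    [0.1, 0, 15.3],
    [0.1, 0, 15.3],
    [0.1, 0, 15.3],
  ],
  turn=[
    [0, 0, 0],
    [0, 0, 0],
    [0, 0, 0],
    [0, 0, 0],
    [0, 0, 0],
    [0, 0, 0],
    [0, 0, 0],
    [0, 0, 0],
    [0, 0, 0],
    [0, 0, 0],
    [0, 0, 0],
    [0, 0, 0],
  ],
  squeeze=20,
)

```text
time: 15.2
position: [0.4049, 0.1841, 0.0457]
tool_rot: [-0.043, 0.999, 0.0, 0.0]
ft_force: [-0.1, 0.7, 3.3]
grip_width: 0.0516
grip_force: 20.0
```

```bash
python3 go.py .6397 -.1391 .16 94.9
```

```text
t 15.2 pos [0.4049 0.1841 0.0457] yaw 94.88 w 0.051559443928651374 gf 19.991051754914224 q6 -84.9
delta cm [-20.65 -34.19 -11.43] turn [ 0.0001  0.0004 -0.0004]
```

>>> play_rows(
  gripper=[1, 1, 1, 1, 1, 1, 1, 1, 1, 1, 1, 1],
  delta_pos=[
    [0, 0, -3],
    [0, 0, -7],
    [-0.6, -1, -11],
    [-2.4, -4, -11.4],
    [-4.8, -8, -11.4],
    [-7.2, -12, -11.4],
    [-9.7, -16, -11.4],
    [-12.1, -20, -11.4],
    [-14.5, -24, -11.4],
    [-16.9, -28, -11.4],
    [-18.7, -31, -11.4],
    [-20, -33, -11.4],
  ],
  turn=[
    [0, 0, 0],
    [0, 0, 0],
    [0, 0, 0],
    [0, 0, 0],
    [0, 0, 0],
    [0, 0, 0],
    [0, 0, 0],
    [0, 0, 0],
    [0, 0, 0],
    [0, 0, 0],
    [0, 0, 0],
    [0, 0, 0],
  ],
)

```text
time: 16.7
position: [0.6322, -0.1295, 0.1584]
tool_rot: [-0.042, 0.999, 0.0, -0.001]
ft_force: [-0.4, -0.4, -0.9]
grip_width: 0.0518
grip_force: 20.0
```

```bash
python3 go.py .6397 -.1391 .051 94.9
python3 - <<'E'
from rig import robot;import cv2,numpy as np
w,s=robot.camera('wrist')['color'],robot.camera('scene')['color']
cv2.imwrite('pics/p3.png',cv2.resize(np.hstack([w,s])[:,:,::-1],(800,300),interpolation=cv2.INTER_AREA))
E
```

```text
t 16.7 pos [ 0.6322 -0.1295  0.1584] yaw 94.81 w 0.051844625526134655 gf 19.994242878165096 q6 -116.3
delta cm [-0.68 -1.03 10.74] turn [ 0.0005 -0.0016 -0.0016]
```

View pics/p3.png

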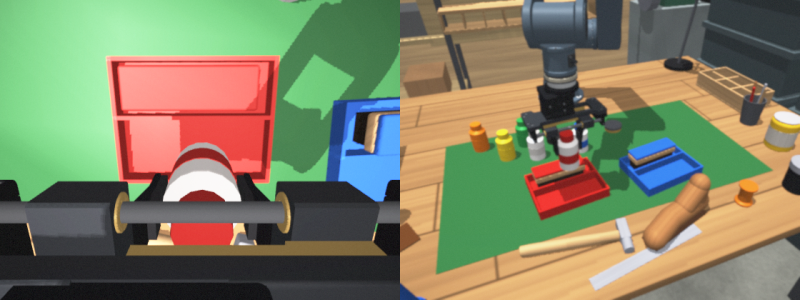

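The bottle is held upright over the bay, and the red brush lies in its slot (upper compartment in the wrist view).

>>> play_rows(
  gripper=[1, 1, 1, 1, 1, 1, 1, 1, 1, 1, 1, 1],
  delta_pos=[
    [-0.7, -1, 0],
    [-0.7, -1, 2],
    [-0.7, -1, 4],
    [-0.7, -1, 6],
    [-0.7, -1, 8],
    [-0.7, -1, 9],
    [-0.7, -1, 9.8],
    [-0.7, -1, 10.3],
    [-0.7, -1, 10.6],
    [-0.7, -1, 10.7],
    [-0.7, -1, 10.7],
    [-0.7, -1, 10.7],
  ],
  turn=[
    [0, 0, 0],
    [0, 0, 0],
    [0, 0, 0],
    [0, 0, 0],
    [0, 0, 0],
    [0, 0, 0],
    [0, 0, 0],
    [0, 0, 0],
    [0, 0, 0],
    [0, 0, 0],
    [0, 0, 0],
    [0, 0, 0],
  ],
)

```text
time: 18.3
position: [0.6401, -0.1373, 0.0529]
tool_rot: [-0.043, 0.999, -0.0, 0.0]
ft_force: [0.2, -0.1, -1.6]
grip_width: 0.0516
grip_force: 20.0
```

>>> play_rows(
  gripper=[1, 1, 1],
  delta_pos=[
    [0, 0, 0.1],
    [0, 0, 0.2],
    [0, 0, 0.2],
  ],
  turn=[
    [0, 0, 0],
    [0, 0, 0],
    [0, 0, 0],
  ],
)

```text
time: 18.68
position: [0.64, -0.1372, 0.0508]
tool_rot: [-0.043, 0.999, -0.0, 0.0]
ft_force: [0.4, 0.5, -0.1]
grip_width: 0.0516
grip_force: 20.0
```

Weight is just coming off, so the bottle is on the floor. Release and rise.

>>> play_rows(
  gripper=[-0.4, -0.5, -0.5, -0.5, -0.5, -0.5, -0.5, -0.5, -1],
  delta_pos=[
    [0, 0, 0],
    [0, 0, 0],
    [0, 0, 0],
    [0, 0, 0],
    [0, 0, -2],
    [0, 0, -5],
    [0, 0, -9],
    [0, 0, -14],
    [0, 0, -15],
  ],
  turn=[
    [0, 0, 0],
    [0, 0, 0],
    [0, 0, 0],
    [0, 0, 0],
    [0, 0, 0],
    [0, 0, 0],
    [0, 0, 0],
    [0, 0, 0],
    [0, 0, 0],
  ],
)

```text
time: 19.8
position: [0.6427, -0.1382, 0.2066]
tool_rot: [-0.043, 0.999, -0.002, 0.005]
ft_force: [-0.2, -0.6, -0.4]
grip_width: 0.0701
grip_force: 0.0
```

```bash
python3 go.py .4275 -.042 .2 98
```

```text
t 19.8 pos [ 0.6427 -0.1382  0.2066] yaw 94.89 w 0.07005057264811931 gf 0.0 q6 -116.7
delta cm [20.62 11.42  0.42] turn [-0.0049  0.0091 -0.0542]
```

>>> play_rows(
  gripper=[-1, -1, -1, -1, -1, -1, -1, -1],
  delta_pos=[
    [5, 3, 0],
    [10, 6, 0],
    [15, 8.5, 0],
    [20.4, 11.3, 0],
    [20.4, 11.3, 0],
    [20.4, 11.3, 0],
    [20.4, 11.3, 0],
    [20.4, 11.3, 0],
  ],
  turn=[
    [0, 0, -0.05],
    [0, 0, -0.05],
    [0, 0, -0.05],
    [0, 0, -0.05],
    [0, 0, -0.05],
    [0, 0, -0.05],
    [0, 0, -0.05],
    [0, 0, -0.05],
  ],
)

```text
time: 20.8
position: [0.4285, -0.0426, 0.2006]
tool_rot: [-0.067, 0.998, -0.0, 0.001]
ft_force: [0.8, 0.3, -0.3]
grip_width: 0.0869
grip_force: 0.0
```

```bash
python3 wc.py blue wbb .428 -.042; python3 go.py .4275 -.042 .045 98
```

```text
expected px [283.4833 209.5102]
[283.3458 207.9179] 1281.5 (264, 187, 40, 43) on .1 [ 0.4266 -0.0423  0.1   ]
tri (array([ 0.4281, -0.0423,  0.0952]), np.float64(0.00045212620196408577))
t 20.85 pos [ 0.4281 -0.0425  0.2005] yaw 97.73 w 0.08691746300360477 gf 0.0 q6 -118.3
delta cm [ 0.07  0.06 15.55] turn [-0.0003  0.0005 -0.0047]
```

>>> play_rows(
  gripper=[-1, -1, -1, -1, -1, -1, 1, 1, 1, 1, 1, 1],
  delta_pos=[
    [0.1, 0, 5],
    [0.1, 0, 10],
    [0.1, 0, 13],
    [0.1, 0, 15.5],
    [0.1, 0, 15.5],
    [0.1, 0, 15.5],
    [0.1, 0, 15.5],
    [0.1, 0, 15.5],
    [0.1, 0, 15.5],
    [0.1, 0, 15.5],
    [0.1, 0, 15.5],
    [0.1, 0, 15.5],
  ],
  turn=[
    [0, 0, 0],
    [0, 0, 0],
    [0, 0, 0],
    [0, 0, 0],
    [0, 0, 0],
    [0, 0, 0],
    [0, 0, 0],
    [0, 0, 0],
    [0, 0, 0],
    [0, 0, 0],
    [0, 0, 0],
    [0, 0, 0],
  ],
  squeeze=20,
)

```text
time: 22.35
position: [0.4262, -0.0422, 0.0457]
tool_rot: [-0.068, 0.998, -0.0, 0.0]
ft_force: [-0.2, -0.0, 3.6]
grip_width: 0.0519
grip_force: 20.0
```

```bash
python3 go.py .6626 .1571 .16 98
```

```text
t 22.35 pos [ 0.4262 -0.0422  0.0457] yaw 97.74 w 0.051923045819190564 gf 19.992563696578145 q6 -118.4
delta cm [-26.11  16.56 -11.42] turn [-0.0002  0.0003 -0.0045]
```

>>> play_rows(
  gripper=[1, 1, 1, 1, 1, 1, 1, 1, 1, 1, 1, 1],
  delta_pos=[
    [0, 0, -3],
    [0, 0, -7],
    [-1, 0.6, -11],
    [-4, 2.5, -11.4],
    [-7.5, 4.8, -11.4],
    [-11, 7, -11.4],
    [-14.5, 9.2, -11.4],
    [-18, 11.4, -11.4],
    [-21.5, 13.6, -11.4],
    [-24.5, 15.5, -11.4],
    [-26.1, 16.6, -11.4],
    [-26.1, 16.6, -11.4],
  ],
  turn=[
    [0, 0, 0],
    [0, 0, 0],
    [0, 0, 0],
    [0, 0, 0],
    [0, 0, 0],
    [0, 0, 0],
    [0, 0, 0],
    [0, 0, 0],
    [0, 0, 0],
    [0, 0, 0],
    [0, 0, 0],
    [0, 0, 0],
  ],
)

```text
time: 23.85
position: [0.6621, 0.1584, 0.1581]
tool_rot: [-0.068, 0.998, 0.0, -0.001]
ft_force: [-0.6, -0.3, -1.5]
grip_width: 0.0518
grip_force: 20.0
```

```bash
python3 go.py .6626 .1571 .0508 98
```

```text
t 23.85 pos [0.6621 0.1584 0.1581] yaw 97.83 w 0.051845775364873614 gf 19.996138117276132 q6 -93.8
delta cm [-0.05 -0.14 10.73] turn [ 0.0002 -0.0018 -0.0029]
```

>>> play_rows(
  gripper=[1, 1, 1, 1, 1, 1, 1, 1, 1, 1, 1, 1],
  delta_pos=[
    [0, 0, 1],
    [0, 0, 3],
    [0, 0, 5],
    [0, 0, 7],
    [0, 0, 8.5],
    [0, 0, 9.4],
    [0, 0, 10],
    [0, 0, 10.4],
    [0, 0, 10.6],
    [0, 0, 10.7],
    [0, 0, 10.7],
    [0, 0, 10.7],
  ],
  turn=[
    [0, 0, 0],
    [0, 0, 0],
    [0, 0, 0],
    [0, 0, 0],
    [0, 0, 0],
    [0, 0, 0],
    [0, 0, 0],
    [0, 0, 0],
    [0, 0, 0],
    [0, 0, 0],
    [0, 0, 0],
    [0, 0, 0],
  ],
)

```text
time: 25.35
position: [0.6625, 0.1576, 0.0529]
tool_rot: [-0.068, 0.998, -0.0, 0.0]
ft_force: [0.2, -0.6, -1.9]
grip_width: 0.0518
grip_force: 20.0
```

>>> play_rows(
  gripper=[1, 1, 1],
  delta_pos=[
    [0, 0, 0.1],
    [0, 0, 0.2],
    [0, 0, 0.2],
  ],
  turn=[
    [0, 0, 0],
    [0, 0, 0],
    [0, 0, 0],
  ],
)

```text
time: 25.72
position: [0.6624, 0.1576, 0.0508]
tool_rot: [-0.068, 0.998, 0.0, 0.0]
ft_force: [-0.8, 0.0, 0.2]
grip_width: 0.0518
grip_force: 20.0
```

>>> play_rows(
  gripper=[-0.4, -0.5, -0.5, -0.5, -0.5, -0.5, -0.5, -0.5, -1, -1, -1, -1],
  delta_pos=[
    [0, 0, 0],
    [0, 0, 0],
    [0, 0, 0],
    [0, 0, 0],
    [0, 0, -2],
    [0, 0, -5],
    [0, 0, -9],
    [0, 0, -14],
    [0, 0, -16],
    [5, 6, -16],
    [10, 12, -16],
    [15, 18, -16],
  ],
  turn=[
    [0, 0, 0],
    [0, 0, 0],
    [0, 0, 0],
    [0, 0, 0],
    [0, 0, 0],
    [0, 0, 0],
    [0, 0, 0],
    [0, 0, 0],
    [0, 0, 0],
    [0, 0, 0],
    [0, 0, 0],
    [0, 0, 0],
  ],
)

```text
time: 27.22
position: [0.523, 0.2852, 0.2123]
tool_rot: [-0.067, 0.998, 0.0, 0.001]
ft_force: [0.7, 0.1, 0.4]
grip_width: 0.0863
grip_force: 0.0
```

>>> play_rows(
  gripper=[-1, -1, -1, -1, -1, -1],
  delta_pos=[
    [5, 4, 0],
    [10, 8, 0],
    [12, 12, 0],
    [12, 15, 0],
    [12, 15, 0],
    [12, 15, 0],
  ],
  turn=[
    [0, 0, 0],
    [0, 0, 0],
    [0, 0, 0],
    [0, 0, 0],
    [0, 0, 0],
    [0, 0, 0],
  ],
)

```text
time: 27.98
position: [0.385, 0.4161, 0.2113]
tool_rot: [-0.068, 0.998, -0.0, 0.0]
ft_force: [-0.8, 0.2, -0.4]
grip_width: 0.087
grip_force: 0.0
```

Run:
```python
import contextlib,io
with contextlib.redirect_stdout(io.StringIO()): from m import *
from rig import robot
c=robot.camera('top');s=robot.camera('scene')
cv2.imwrite('pics/fin.png',cv2.resize(np.hstack([c['color'],s['color']])[:,:,::-1],(800,300),interpolation=cv2.INTER_AREA))
fr={'red':((.6053,-.142),4.88),'blue':((.6284,.1522),8.0)}
for col,(o,a) in fr.items():
    a=np.radians(a);x=np.array([np.cos(a),np.sin(a)]);y=np.array([-x[1],x[0]])
    # cap and brush: split by saturation not needed; bottle white shoulder isolates the cap, look near the bay
    bay=np.array(o)+x*.0345;slot=np.array(o)-x*.0425
    e=proj(c,np.r_[bay,.105]);h=cv2.cvtColor(np.ascontiguousarray(c['color']),cv2.COLOR_RGB2HSV)
    w=((h[...,1]<70)&(h[...,2]>110)).astype(np.uint8)*255
    k=min(blobs(w,20),key=lambda k:np.hypot(*(cen(k)-e)));(u,r)=cv2.minEnclosingCircle(k)
    P=plane(c,u,.085)[:2]-bay;print(col,'bottle shoulder px',u,r,'in bay frame',P@x,P@y)
print(robot.get_obs()['position'],robot.get_obs()['time'])
```

```text
red bottle shoulder px (343.0, 131.0) 12.369417190551758 in bay frame -0.0009284110621012284 0.0026017502986760586
blue bottle shoulder px (205.51724243164062, 121.75862121582031) 13.069473266601562 in bay frame -0.0007491975298811555 -0.002790940358783469
[0.3852 0.4155 0.2109] 28.075
```

View pics/fin.png

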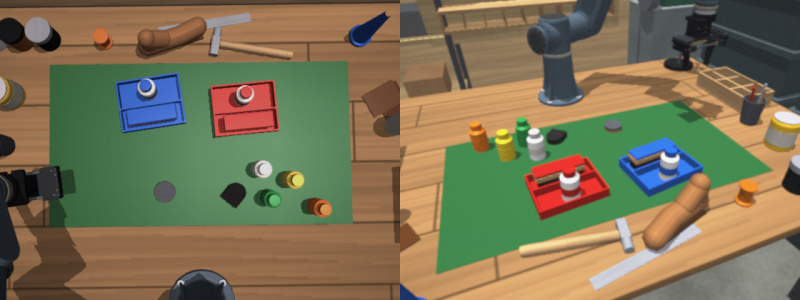

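The final pictures show both bottles upright in their bays, within 3 mm of centre, and both brushes in their slots. The white bottle hasn't moved (top (368,237)) and the arm is clear.

```bash
python3 -c "
from rig import robot
print(robot.hand_in())"
```

```text
the job is handed in; nothing more can be done
None
```

I handed the job in at about 28 s of the 72 s limit: each bottle stands within 3 mm of its bay centre, both brushes lie in their slots as seen in the last pictures, and the white bottle is unmoved; no verdict came back.

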